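Shut the fuse box and draw its fuse carrier

ROBOT

A 7-joint arm with a two-finger parallel gripper is mounted at the origin on a cart in front of the work surface, level with it; the furniture and walls round the work are solid. World frame = base frame: x ahead of the robot, y to its left, z up, the work surface at z = 0. Lengths are in m, angles in rad, forces in N, time in s.
With the tool pointing down it reaches from about 0.425 to 0.875 m from the base axis. Payload 4.7 kg.
Tool frame: the origin (TCP) lies at the very end of the fingers, on their centre line; the grasp point (between the pads) lies 19 mm behind it; z points along the fingers, y is the line along which they close (so a half turn about z gives the same grasp; the last joint's range is limited). The gripper opens to 87 mm and grips with 3 to 60 N. Pads are 19 mm wide; open, the fingers measure 117 mm over their backs; the gripper's body (75 mm by 190 mm) begins 51 mm behind the grasp point.
Start: joints at [1.166, 0.321, -0.07, 1.45, 0.023, 1.371, -0.057], TCP at [0.264, -0.594, 0.223] pointing down, gripper open.
Joint ranges: [-2.86, 2.86], [-0.3, 2.09], [-1.38, 1.24], [0.06, 2.45], [-1.56, 4.7], [0.09, 2.05], [-2.69, 2.69]. Speed limits (rad/s): [2.57, 2.57, 3.14, 3.14, 3.14, 3.14, 3.14].

INTERFACE

Orientations are given as a rotation vector (axis times angle).
In Python, from bench import ctrl, vision gives the robot as it stands.
- The arm moves only by the tool jog_arm, never from a script. Its argument "increments" is a list of rows, each an object of numbers: "tx", "ty", "tz": the shift along the tool's x, y, z in mm; "wx", "wy", "wz": the turn, a rotation vector about the tool's x, y, z in rad; "gripper": the opening, from 0 (shut) to 1 (fully open). In form: [{"tx": .., "ty": .., "tz": .., "wx": .., "wy": .., "wz": .., "gripper": ..}, ...]. A call has exactly 5 rows; each row is the pose to reach, as a shift and turn from the pose commanded when the call began, along the tool's axes at that moment; what a row does not reach only later rows make up. A row lasts 1/12 s, in which the tool goes at most 41.7 mm and 7.16 degrees, less where a joint would pass 70% of its speed; a pose out of reach is approached as far as the arm can. A call with a gripper value outside its range is refused whole. The fingers move at their own pace and stop on an object; "grip_force" is the grip in N (left out, the last holds). Time passes only in rows, so rows that repeat a pose let the fingers close, or fill a call up. It gives the time, the measured TCP pose, the force, the opening and the grip force at its end, in the units of the state.
- ctrl.get_state(): the state, without advancing time (a new reading comes with each control period).
- vision.get_image(name): name is "side" or "top"; returns a dict with "color" (480x640x3 uint8, blue, green, red), "fx", "fy", "cx", "cy" (pixels), "extrinsics" (4x4, takes a point from world to camera coordinates). Camera axes: x right, y down, z forward; pixel columns grow to the right and rows downward; lengths in m; the calibration is good to about 2 mm. A picture is of the moment at which its call begins. There is no depth.
- ctrl.close_job(): hands the job in; it is judged then, once.
Trained networks look in the newest picture that a camera, given by its name, has taken for a name from the list of things; names that differ only in an ending like _2 or _b are one class to them, and where a whole thing is asked for, a point or a joint stands for the part that bears it (a point fixed in the world has none). Each returns a list of dicts, best first, with "conf" (0 to 1); they miss things now and then, are a little off and sometimes report something else, mostly with a low value. They report only what shows in the picture. A call takes as long as a camera call. They do not tell look-alikes from the thing itself.
- vision.spot_in(camera, thing): "bbox" ([left, top, right, bottom] in pixels, round what is visible of it).
The state is a dict: "time": time; "joint_positions": joint angles; "qd": joint speeds; "joint_torque": joint torques, N m; "position": TCP position; "tool_rot": TCP orientation; "ft_force": force on the tool from outside, world axes, zero at the start; "torque": the same for the moment, N m; "grip_width": opening from 0.0 (shut) to 1.0 (fully open); "grip_force": force on a finger pad.
Only numpy, scipy, OpenCV 4.12 (cv2) and the standard library are available. Lean on these libraries where they do the work, as an engineer would, in place of code of your own. Each camera call takes 0.05 s, during which the arm holds its last target. There are 200 camera calls.

TASK

Take the circuit out of service: first push the door of the small grey fuse box shut until its ball catch snaps in and holds it fully closed. Then pinch the two sprung side catches of the white fuse carrier on top of the box together, draw the carrier straight up out of its well, and finish while still holding it by the pinched catches, upright and still above the box, with its underside at least 5 cm above the box top and the door still shut. Leave the wrench, screwdriver and pliers beside the box where they lie.

Things in the scene. Friction and masses are not known exactly. Their poses are not given: they have to be found in the camera images.
- fuse_box: Grey steel switch-fuse box, fixed to the bench (cannot be moved), 110 (x, front to back) x 130 (y) x 90 mm high. Origin: centre of its underside, on the bench. Its -x face is the open front with the door; y points to its left seen from the robot, z up. The carrier's well opens in the middle of its top.
- box_top (a point): Centre of the box's top face, 90 mm above the bench; the same axes as the box.
- door (a joint): Door angle, rad: 0 = fully shut and seated; positive = open, toward the robot. Starts 0.35 to 0.75 open and stays where it is left (light friction). A sprung ball catch resists from about 0.10 rad; its crest, at about 0.045 rad, takes 6 to 12 N at door_push; past it the door snaps to 0 and is held. At 0 it meets a rigid stop.
- door_hinge (a point): On the door's vertical hinge line at the box's left front edge (box x -58.5, y +62 mm), 43 mm above the bench; turns with the door. The door is a flat panel 124 mm wide, 5 mm thick, 2 to 84 mm above the bench, running from the hinge along the point's -y; -x is its outward normal; its outer face lies 2.5 mm out from the hinge line.
- door_push (a point): A good place to push: on the door's outer face, 92 mm from the hinge line, 70 mm above the bench; -x is the door's outward normal. Here the face is raised 1.5 mm by a pressed panel. A small pull bar, 12 mm proud, 6 mm wide, stands 117 mm from the hinge, 26 to 60 mm above the bench.
- fuse_carrier: White plastic fuse carrier, 0.1 to 0.25 kg, loose, seated in the well. Head 62 (x) x 40 (y) mm, top 45 mm above the box top. Origin: centre of its underside, 30 mm below the box top when seated; axes as the box. Each y side has a sprung catch with a tooth hooked 4 mm under the box's lip: it lifts out only while both are pressed in; gripped by its x ends it stays locked.
- pad_left (a point): Centre of the outer face of the left (+y) catch's press pad: 26 mm wide (x) and 27 mm tall, 8 to 35 mm above the box top when seated. The two pads are 58 mm apart over their outer faces at rest and 45 mm when fully pressed. They stand proud of the head on both sides, with nothing higher beside them. Pressing y inward moves it.
- pad_right (a point): The same for the right (-y) catch.
- catch_left (a joint): How far the left catch is pressed in, m: 0 at rest to 0.0065 at its stop. Spring 2 N at the start of travel to 5 N at the stop. The tooth clears the lip from about 0.0045.
- catch_right (a joint): The same for the right catch.
- wrench_14: Loose steel combination wrench, 208 mm long, lying to the right of the box. Leave alone.
- driver_yellow: Loose screwdriver, 169 mm long, lying to the right of the wrench. Leave alone.
- pliers_red: Loose pliers, 185 mm long, lying to the left of the box. Leave alone.
Things that resemble listed ones, but are neither listed nor needed, are in the scene too. Of the things that look like the fuse_box, the larger one is meant. Leave any purple look-alike of the fuse_carrier alone.

How it is judged:
By the outcome, as a careful person would: the job done as asked, in the order asked, and still so for the second after the job is handed in, while the arm keeps its last pose, push and grip.
It also fails if it takes over 51 s, if anything falls off the work surface, if the arm or the gripper's body presses on something with over 40 N, if the wrist force passes 120 N, or if a joint passes its speed limit or range.

## Working session

There is one attempt and no reset: what is moved stays moved. The work goes in short steps, Python scripts to look and compute and a tool call to move; the robot and the scene stay as the last step left them, time stands still between calls to the robot, and variables do not carry over. Pictures are saved under pics/ and viewed, at most 10 in all, crops included, and the job is handed in when it is done.

Besides the shell and the picture viewer there is one more tool, called after "Call:" as name(argument=value, ...) on one line, values as JSON. jog_arm: Moves the arm, as the interface text tells. Its arguments: {"type":"object","properties":{"increments":{"type":"array"},"grip_force":{"type":"number"}},"required":["increments"]}

```bash
mkdir -p pics
python3 - <<'E'
from bench import ctrl, vision
import cv2, numpy as np
np.set_printoptions(precision=4,suppress=True)
s=ctrl.get_state(); print(s['time'],s['position'],s['tool_rot'],s['grip_width'])
for c in ['top','side']:
    d=vision.get_image(c); cv2.imwrite(f'pics/{c}0.png',d['color'])
    print(c,d['fx'],d['fy'],d['cx'],d['cy']); print(np.array(d['extrinsics']))
    for t in ['fuse_box','fuse_carrier','door','pad_left']:
        print(t,[(np.round(r['bbox']),round(r['conf'],2)) for r in vision.spot_in(c,t)])
E
```

```text
0.0 [ 0.2641 -0.5933  0.2215] [-3.0711 -0.6528  0.0008] 0.9993276154051219
top 473.36503024323673 473.36503024323673 319.83974770278127 251.65235859934785
[[ 0.0234 -0.9991 -0.0341 -0.0601]
 [-0.9926 -0.0192 -0.12    0.5821]
 [ 0.1193  0.0367 -0.9922  1.0073]
 [ 0.      0.      0.      1.    ]]
fuse_box [(array([220., 247., 272., 294.]), 0.78), (array([334., 216., 410., 314.]), 0.59)]
fuse_carrier [(array([359., 231., 382., 269.]), 0.95), (array([279., 220., 313., 248.]), 0.72)]
door [(array([343., 284., 404., 312.]), 0.81), (array([224., 287., 271., 297.]), 0.54)]
pad_left [(array([296., 239., 305., 249.]), 0.47), (array([348., 282., 402., 310.]), 0.47)]
side 569.8423012263848 569.8423012263848 309.7250538497075 237.07224025854055
[[-0.9997 -0.0003  0.0246  0.553 ]
 [-0.0199  0.5964 -0.8024  0.1442]
 [-0.0144 -0.8027 -0.5963  1.1452]
 [ 0.      0.      0.      1.    ]]
fuse_box [(array([290., 302., 352., 374.]), 0.88), (array([264., 206., 354., 278.]), 0.77)]
fuse_carrier [(array([261., 268., 292., 317.]), 0.68)]
door [(array([327., 210., 351., 270.]), 0.98), (array([347., 343., 350., 363.]), 0.41)]
pad_left [(array([296., 213., 309., 226.]), 0.69), (array([287., 272., 291., 300.]), 0.46)]
```

View pics/top0.png

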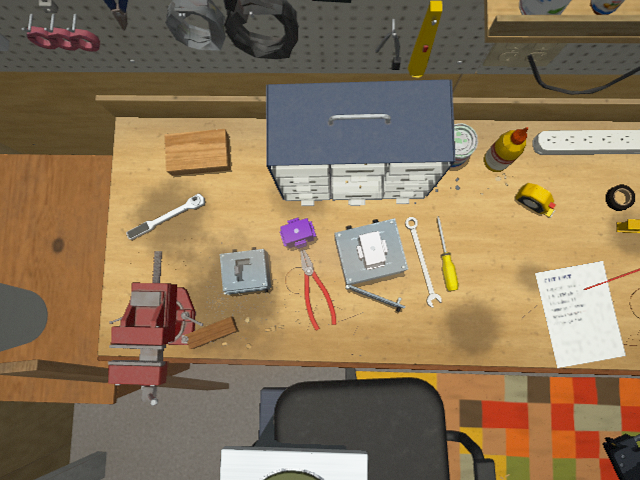

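View pics/side0.png

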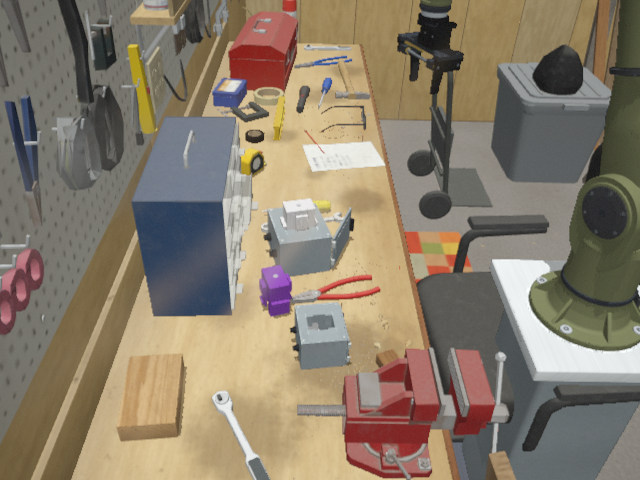

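The top view shows the large grey box at about (372,252) with its white carrier at (372,249) and its door swung out from (348,287) to (402,308). The purple carrier and the small box on the left are decoys. In the side view the box is at (300,240) and the door at (342,235). Next I'll zoom in for corner pixels.

Run:
```python
import cv2
for c,(x,y,w,h),k in [('top',(325,210,95,110),5.4),('side',(255,190,110,95),6)]:
    im=cv2.imread(f'pics/{c}0.png')[y:y+h,x:x+w]
    im=cv2.resize(im,None,fx=k,fy=k,interpolation=cv2.INTER_CUBIC)
    for i in range(0,w,10): cv2.putText(im,str(x+i),(int(i*k),8),0,.3,(0,0,255)); cv2.line(im,(int(i*k),10),(int(i*k),16),(0,0,255))
    for i in range(0,h,10): cv2.putText(im,str(y+i),(0,int(i*k)),0,.3,(0,0,255)); cv2.line(im,(20,int(i*k)),(26,int(i*k)),(0,0,255))
    cv2.imwrite(f'pics/{c}0z.png',im)
```

```text
(no output)
```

View pics/top0z.png

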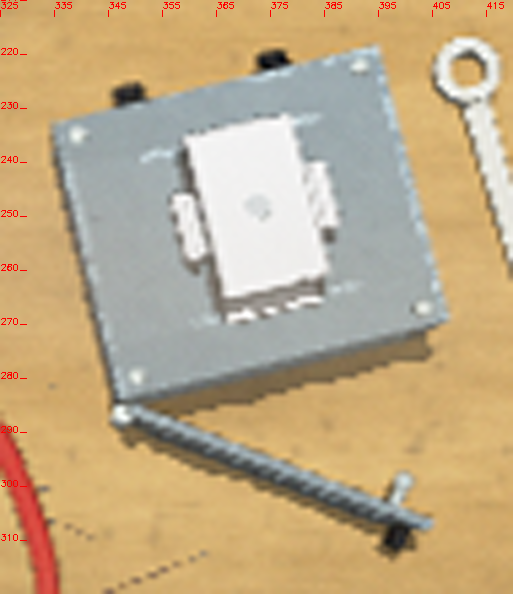

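View pics/side0z.png

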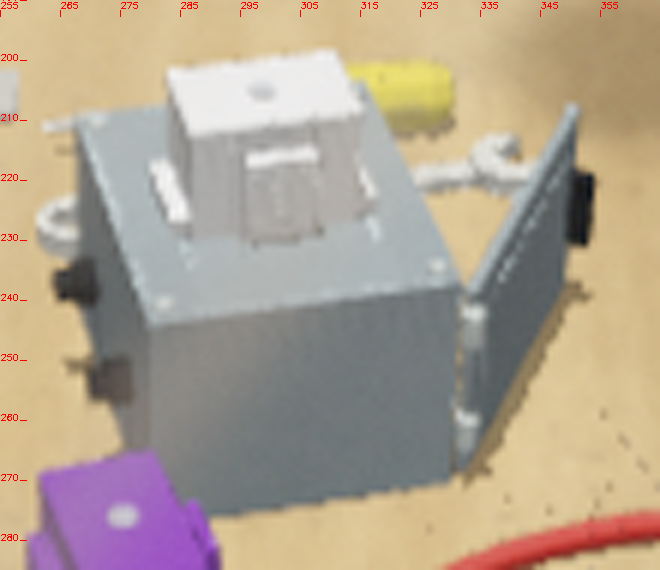

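```bash
cat > geo.py <<'E'
import numpy as np
from scipy.spatial.transform import Rotation as R
from scipy.optimize import least_squares
np.set_printoptions(precision=4,suppress=True)
TOP=(473.365,319.84,251.652,np.array([[.0234,-.9991,-.0341,-.0601],[-.9926,-.0192,-.12,.5821],[.1193,.0367,-.9922,1.0073]]))
SIDE=(569.842,309.725,237.072,np.array([[-.9997,-.0003,.0246,.553],[-.0199,.5964,-.8024,.1442],[-.0144,-.8027,-.5963,1.1452]]))
def proj(c,p):
    f,cx,cy,E=c; q=E[:,:3]@p+E[:,3]; return np.array([f*q[0]/q[2]+cx,f*q[1]/q[2]+cy])
def box(x,y,a,p): 
    c,s=np.cos(a),np.sin(a); return np.array([x+c*p[0]-s*p[1],y+s*p[0]+c*p[1],p[2]])
def door(th,d,out,z): # along panel d, outward out, box frame; opens toward -x
    return np.array([-.0585-d*np.sin(th)-out*np.cos(th), .062-d*np.cos(th)+out*np.sin(th),z])
E
cat > fit.py <<'E'
from geo import *
obs=[(TOP,(.055,.065),(334.6,233)),(TOP,(.055,-.065),(395,218.7)),(TOP,(-.055,-.065),(408,268.9)),(TOP,(-.055,.065),(346.9,284.6)),
(SIDE,(.055,-.065),(268,208.8)),(SIDE,(.055,.065),(280,244.2)),(SIDE,(-.055,.065),(331.3,237.8))]
dobs=[(TOP,(404.6,306.9)),(SIDE,(350.5,207.5))]
def f(v,w=True):
    r=[proj(c,box(*v[:3],(*p,.09)))-o for c,p,o in obs]
    r+=[proj(c,box(*v[:3],door(v[3],.124,0,.084)))-o for c,o in dobs]
    return np.ravel(r)
s=least_squares(f,[.6,-.15,.1,.5],loss='soft_l1'); print(s.x); print(f(s.x).reshape(-1,2))
v=s.x
print('carrier',box(*v[:3],(0,0,.09)),'push',box(*v[:3],door(v[3],.092,.004,.07)),'shutpush',box(*v[:3],door(0,.092,.004,.07)))
print('carrier head top proj',proj(TOP,box(*v[:3],(0,0,.135))),proj(SIDE,box(*v[:3],(0,0,.135))))
E
python3 fit.py
```

```text
[ 0.5793 -0.1551  0.2523  0.5969]
[[-0.5637  0.0032]
 [-0.3238  0.0144]
 [-0.1523  0.982 ]
 [-0.5554 -0.2675]
 [-0.9343 -0.4447]
 [-0.5636 -0.701 ]
 [ 0.6495 -1.378 ]
 [ 0.1161  0.583 ]
 [-0.3945 -0.708 ]]
carrier [ 0.5793 -0.1551  0.09  ] push [ 0.4723 -0.1949  0.07  ] shutpush [ 0.5262 -0.1998  0.07  ]
carrier head top proj [372.3173 248.5616] [298.7518 204.1733]
```

```bash
cat > go.py <<'E'
# usage: go.py bx by z : tool-frame increments to box-frame point, tool x along box x
import sys; from geo import *; from bench import ctrl
V=[.5793,-.1551,.2523]
def rep(b,V=V):
    s=ctrl.get_state(); T=R.from_rotvec(s['tool_rot']); p=np.array(s['position'])
    tgt=R.from_matrix([[np.cos(V[2]),np.sin(V[2]),0],[np.sin(V[2]),-np.cos(V[2]),0],[0,0,-1]])
    d=T.inv().apply(box(*V,b)-p)*1000; w=(T.inv()*tgt).as_rotvec()
    q=p[:2]-V[:2]; c,n=np.cos(V[2]),np.sin(V[2])
    print('t',s['time'],'box pos',np.array([c*q[0]+n*q[1],-n*q[0]+c*q[1],p[2]]),'inc mm',d,'w',w,'F',np.array(s['ft_force']),'grip',s['grip_width'],s['grip_force'])
if __name__=='__main__': rep([float(a) for a in sys.argv[1:4]])
E
python3 go.py -.16 -.03 .2
```

```text
t 0.5 box pos [-0.4146 -0.3462  0.2226] inc mm [ 303.4315 -269.6856   22.5303] w [0.     0.     0.1665] F [-0.3684  0.5177 -0.366 ] grip 1.0023853739754633 0.0
```

Call:
jog_arm(increments=[{"tx": 30,"ty": -27,"tz": 4,"wz": 0.04,"gripper": 0},{"tx": 60,"ty": -54,"tz": 8,"wz": 0.08,"gripper": 0},{"tx": 90,"ty": -80,"tz": 12,"wz": 0.12,"gripper": 0},{"tx": 120,"ty": -107,"tz": 16,"wz": 0.15,"gripper": 0},{"tx": 150,"ty": -133,"tz": 20,"wz": 0.1665,"gripper": 0}], grip_force=10)

```text
validation failed for argument at $.in...
```

```bash
python3 go.py -.16 -.03 .2
```

```text
t 0.5 box pos [-0.4146 -0.3462  0.2226] inc mm [ 303.4315 -269.6856   22.5303] w [0.     0.     0.1665] F [-0.3684  0.5177 -0.366 ] grip 1.0023853739754633 0.0
```

Call:
jog_arm(increments=[{"tx": 30,"ty": -27,"tz": 4,"wx": 0,"wy": 0,"wz": 0.04,"gripper": 0},{"tx": 60,"ty": -54,"tz": 8,"wx": 0,"wy": 0,"wz": 0.08,"gripper": 0},{"tx": 90,"ty": -80,"tz": 12,"wx": 0,"wy": 0,"wz": 0.12,"gripper": 0},{"tx": 120,"ty": -107,"tz": 16,"wx": 0,"wy": 0,"wz": 0.15,"gripper": 0},{"tx": 150,"ty": -133,"tz": 20,"wx": 0,"wy": 0,"wz": 0.1665,"gripper": 0}], grip_force=10)

```text
time: 0.92
position: [0.3477, -0.4095, 0.2025]
tool_rot: [3.116, 0.393, 0.0]
ft_force: [0.8, 0.3, 0.9]
grip_width: 0.71
grip_force: 0.0
```

```bash
python3 go.py -.16 -.03 .2
```

```text
t 0.9167 box pos [-0.2877 -0.1885  0.2025] inc mm [ 127.4716 -158.7538    2.4809] w [ 0.0005 -0.0001 -0.0016] F [0.8393 0.3109 0.9168] grip 0.709798449210988 0.0
```

Call:
jog_arm(increments=[{"tx": 28,"ty": -32,"tz": 1,"wx": 0,"wy": 0,"wz": 0,"gripper": 0},{"tx": 53,"ty": -66,"tz": 2,"wx": 0,"wy": 0,"wz": 0,"gripper": 0},{"tx": 78,"ty": -98,"tz": 2,"wx": 0,"wy": 0,"wz": 0,"gripper": 0},{"tx": 103,"ty": -130,"tz": 2,"wx": 0,"wy": 0,"wz": 0,"gripper": 0},{"tx": 128,"ty": -160,"tz": 2,"wx": 0,"wy": 0,"wz": 0,"gripper": 0}])

```text
time: 1.33
position: [0.4317, -0.2222, 0.2009]
tool_rot: [3.116, 0.396, 0.001]
ft_force: [0.4, -0.9, 0.5]
grip_width: 0.326
grip_force: 0.0
```

Call:
jog_arm(increments=[{"tx": 0,"ty": 0,"tz": 33,"wx": 0,"wy": 0,"wz": 0,"gripper": 0},{"tx": 0,"ty": 0,"tz": 66,"wx": 0,"wy": 0,"wz": 0,"gripper": 0},{"tx": 0,"ty": 0,"tz": 99,"wx": 0,"wy": 0,"wz": 0,"gripper": 0},{"tx": 0,"ty": 0,"tz": 120,"wx": 0,"wy": 0,"wz": 0,"gripper": 0},{"tx": 0,"ty": 0,"tz": 120,"wx": 0,"wy": 0,"wz": 0,"gripper": 0}])

```text
time: 1.75
position: [0.4278, -0.2226, 0.0762]
tool_rot: [-3.111, -0.395, 0.011]
ft_force: [-1.1, -0.3, -0.6]
grip_width: 0.02
grip_force: 0.0
```

```bash
python3 go.py -.16 -.03 .064
python3 - <<'E'
from bench import vision
import cv2
o=[]
for c,(x,y,w,h) in [('top',(325,210,95,110)),('side',(255,170,110,127))]:
    im=vision.get_image(c)['color'][y:y+h,x:x+w]; o.append(cv2.resize(im,(395,457),interpolation=cv2.INTER_CUBIC))
cv2.imwrite('pics/a1.png',cv2.hconcat(o))
E
```

```text
t 1.75 box pos [-0.1636 -0.0276  0.0762] inc mm [ 3.6543  2.5117 12.1742] w [-0.0061  0.0062  0.0004] F [-1.0617 -0.2799 -0.5603] grip 0.02040380161253353 0.0
```

View pics/a1.png

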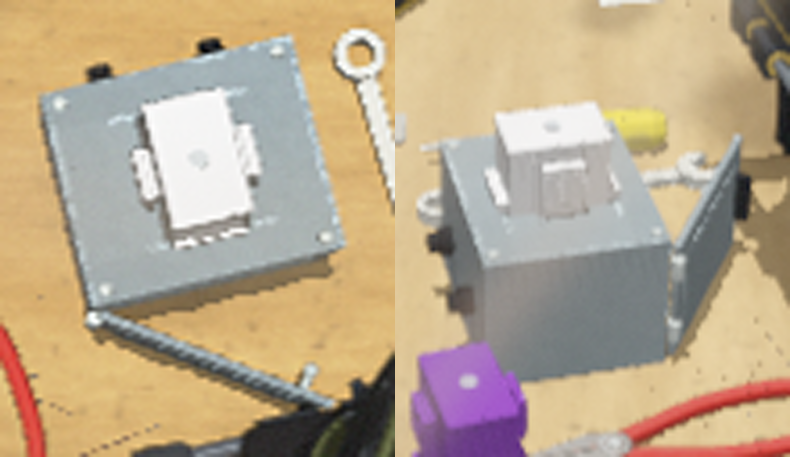

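The tool stands clear outside the door tip and nothing has been disturbed. Now I'll lower it slightly and push.

Call:
jog_arm(increments=[{"tx": 0,"ty": -3,"tz": 6,"wx": -0.006,"wy": 0.006,"wz": 0,"gripper": 0},{"tx": 10,"ty": -3,"tz": 10,"wx": -0.006,"wy": 0.006,"wz": 0,"gripper": 0},{"tx": 22,"ty": -3,"tz": 10,"wx": -0.006,"wy": 0.006,"wz": 0,"gripper": 0},{"tx": 34,"ty": -3,"tz": 10,"wx": -0.006,"wy": 0.006,"wz": 0,"gripper": 0},{"tx": 44,"ty": -3,"tz": 10,"wx": -0.006,"wy": 0.006,"wz": 0,"gripper": 0}])

```text
time: 2.27
position: [0.4755, -0.2101, 0.0713]
tool_rot: [3.111, 0.396, 0.013]
ft_force: [-0.7, 0.3, -0.4]
grip_width: 0.01
grip_force: 0.3
```

```bash
python3 go.py -.072 -.025 .066
```

```text
t 2.2667 box pos [-0.1143 -0.0274  0.0713] inc mm [42.2526 -2.3703  5.6503] w [ 0.0069 -0.0076  0.0008] F [-0.6812  0.2991 -0.4325] grip 0.009512249117099325 0.2750441762327682
```

Call:
jog_arm(increments=[{"tx": 7,"ty": -1,"tz": 2,"wx": 0.006,"wy": -0.006,"wz": 0,"gripper": 0},{"tx": 14,"ty": -1,"tz": 3,"wx": 0.006,"wy": -0.006,"wz": 0,"gripper": 0},{"tx": 21,"ty": -1,"tz": 3,"wx": 0.006,"wy": -0.006,"wz": 0,"gripper": 0},{"tx": 28,"ty": -1,"tz": 3,"wx": 0.006,"wy": -0.006,"wz": 0,"gripper": 0},{"tx": 31,"ty": -1,"tz": 3,"wx": 0.006,"wy": -0.006,"wz": 0,"gripper": 0}])

```text
time: 2.68
position: [0.504, -0.2014, 0.0677]
tool_rot: [-3.116, -0.396, -0.001]
ft_force: [0.5, 0.0, -0.1]
grip_width: 0.006
grip_force: 0.1
```

```bash
python3 go.py -.072 -.025 .066
```

```text
t 2.6833 box pos [-0.0845 -0.0261  0.0677] inc mm [12.4779 -1.0556  1.665 ] w [-0.0001 -0.0005  0.0006] F [ 0.4628  0.0273 -0.0603] grip 0.005699079252842686 0.14012130559422076
```

Call:
jog_arm(increments=[{"tx": 3,"ty": 0,"tz": 1,"wx": 0,"wy": 0,"wz": 0,"gripper": 0},{"tx": 5,"ty": 0,"tz": 1,"wx": 0,"wy": 0,"wz": 0,"gripper": 0},{"tx": 7,"ty": 0,"tz": 1,"wx": 0,"wy": 0,"wz": 0,"gripper": 0},{"tx": 9,"ty": 0,"tz": 1,"wx": 0,"wy": 0,"wz": 0,"gripper": 0},{"tx": 10,"ty": 0,"tz": 1,"wx": 0,"wy": 0,"wz": 0,"gripper": 0}])

```text
time: 3.1
position: [0.5105, -0.2001, 0.0665]
tool_rot: [-3.117, -0.394, 0.007]
ft_force: [-6.6, -1.3, 3.5]
grip_width: 0.002
grip_force: 3.5
```

```bash
python3 go.py -.072 -.025 .066
```

```text
t 3.1 box pos [-0.0778 -0.0264  0.0665] inc mm [ 5.8414 -1.4362  0.4987] w [-0.0006  0.0043 -0.0011] F [-6.5758 -1.3089  3.5016] grip 0.002294747694760076 3.532611950940918
```

Force is 7 N and climbing, so this is the catch crest. I'll push on in small steps.

Call:
jog_arm(increments=[{"tx": 1,"ty": 0,"tz": 0,"wx": 0,"wy": 0,"wz": 0,"gripper": 0},{"tx": 2,"ty": 0,"tz": 0,"wx": 0,"wy": 0,"wz": 0,"gripper": 0},{"tx": 3,"ty": 0,"tz": 0,"wx": 0,"wy": 0,"wz": 0,"gripper": 0},{"tx": 4,"ty": 0,"tz": 0,"wx": 0,"wy": 0,"wz": 0,"gripper": 0},{"tx": 4,"ty": 0,"tz": 0,"wx": 0,"wy": 0,"wz": 0,"gripper": 0}])

```text
time: 3.52
position: [0.5166, -0.1987, 0.0668]
tool_rot: [3.116, 0.395, 0.0]
ft_force: [-1.5, -1.2, -0.0]
grip_width: 0.008
grip_force: 0.8
```

```bash
python3 go.py -.072 -.025 .066
```

```text
t 3.5167 box pos [-0.0716 -0.0265  0.0668] inc mm [-0.4269 -1.5427  0.7778] w [ 0.0006 -0.0002 -0.0001] F [-1.5379 -1.153  -0.0458] grip 0.008315425652351983 0.8131131157279015
```

Call:
jog_arm(increments=[{"tx": 1,"ty": 0,"tz": 0,"wx": 0,"wy": 0,"wz": 0,"gripper": 0},{"tx": 2,"ty": 0,"tz": 0,"wx": 0,"wy": 0,"wz": 0,"gripper": 0},{"tx": 3,"ty": 0,"tz": 0,"wx": 0,"wy": 0,"wz": 0,"gripper": 0},{"tx": 3,"ty": 0,"tz": 0,"wx": 0,"wy": 0,"wz": 0,"gripper": 0},{"tx": 3,"ty": 0,"tz": 0,"wx": 0,"wy": 0,"wz": 0,"gripper": 0}])

```text
time: 3.93
position: [0.5167, -0.1987, 0.0667]
tool_rot: [3.117, 0.394, -0.009]
ft_force: [-8.1, -1.9, 6.4]
grip_width: 0.007
grip_force: 4.4
```

```bash
python3 go.py -.072 -.025 .066
```

```text
t 3.9333 box pos [-0.0714 -0.0266  0.0667] inc mm [-0.5538 -1.5588  0.6663] w [-0.0006  0.0055 -0.0009] F [-8.0711 -1.8696  6.37  ] grip 0.007061152116474863 4.430780075490475
```

The door is seated: it hits a rigid stop at exactly the shut position. Now I'll retreat, rise and open the gripper.

Call:
jog_arm(increments=[{"tx": -10,"ty": 0,"tz": 0,"wx": 0,"wy": 0,"wz": 0,"gripper": 0},{"tx": -35,"ty": 0,"tz": 0,"wx": 0,"wy": 0,"wz": 0,"gripper": 0},{"tx": -60,"ty": 0,"tz": -20,"wx": 0,"wy": 0,"wz": 0,"gripper": 0.5},{"tx": -60,"ty": 0,"tz": -55,"wx": 0,"wy": 0,"wz": 0,"gripper": 1},{"tx": -60,"ty": 0,"tz": -90,"wx": 0,"wy": 0,"wz": 0,"gripper": 1}])

```text
time: 4.35
position: [0.4592, -0.2123, 0.1565]
tool_rot: [-3.115, -0.393, 0.002]
ft_force: [1.6, 0.0, -0.8]
grip_width: 0.154
grip_force: 0.0
```

Call:
jog_arm(increments=[{"tx": 0,"ty": 0,"tz": -25,"wx": 0,"wy": 0,"wz": 0,"gripper": 1},{"tx": 0,"ty": 0,"tz": -45,"wx": 0,"wy": 0,"wz": 0,"gripper": 1},{"tx": 0,"ty": 0,"tz": -45,"wx": 0,"wy": 0,"wz": 0,"gripper": 1},{"tx": 0,"ty": 0,"tz": -45,"wx": 0,"wy": 0,"wz": 0,"gripper": 1},{"tx": 0,"ty": 0,"tz": -45,"wx": 0,"wy": 0,"wz": 0,"gripper": 1}])

```text
time: 4.77
position: [0.4611, -0.2121, 0.201]
tool_rot: [-3.116, -0.396, 0.0]
ft_force: [-0.0, -0.1, -1.0]
grip_width: 0.525
grip_force: 0.0
```

```bash
python3 go.py 0 0 .2
python3 - <<'E'
from bench import vision
import cv2
o=[]
for c,(x,y,w,h) in [('top',(325,210,95,110)),('side',(255,170,110,127))]:
    im=vision.get_image(c)['color'][y:y+h,x:x+w]; o.append(cv2.resize(im,(395,457),interpolation=cv2.INTER_CUBIC))
cv2.imwrite('pics/a2.png',cv2.hconcat(o))
E
```

```text
t 4.7667 box pos [-0.1287 -0.0257  0.201 ] inc mm [128.6998 -25.6785   0.9973] w [-0.0004  0.      0.0005] F [-0.0082 -0.0637 -1.0211] grip 0.5248171232138883 0.0
```

View pics/a2.png

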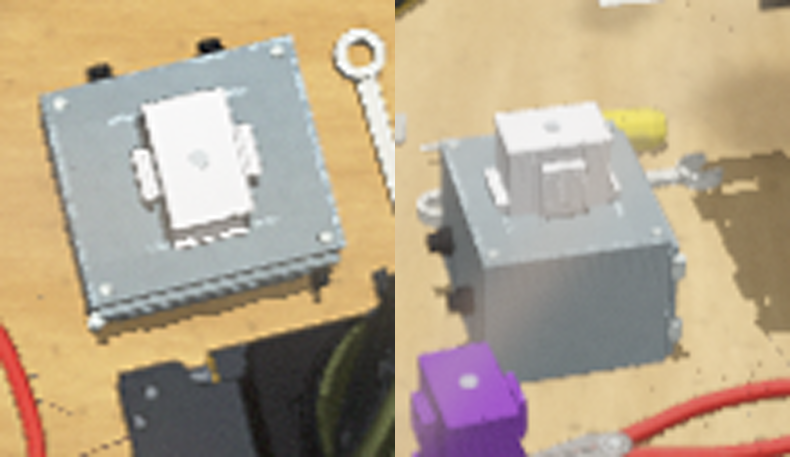

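The door is flush shut and the carrier is undisturbed, with its top dot where the model puts it. Next I'll move over it.

Call:
jog_arm(increments=[{"tx": 32,"ty": -12,"tz": -10,"wx": 0,"wy": 0,"wz": 0,"gripper": 1},{"tx": 64,"ty": -25,"tz": -10,"wx": 0,"wy": 0,"wz": 0,"gripper": 1},{"tx": 96,"ty": -25,"tz": -10,"wx": 0,"wy": 0,"wz": 0,"gripper": 1},{"tx": 129,"ty": -25,"tz": -10,"wx": 0,"wy": 0,"wz": 0,"gripper": 1},{"tx": 129,"ty": -25,"tz": -10,"wx": 0,"wy": 0,"wz": 0,"gripper": 1}])

```text
time: 5.28
position: [0.5841, -0.1519, 0.2091]
tool_rot: [-3.111, -0.404, -0.002]
ft_force: [-0.5, 0.3, -0.2]
grip_width: 0.966
grip_force: 0.0
```

Call:
jog_arm(increments=[{"tx": 0,"ty": 0,"tz": 10,"wx": 0,"wy": 0,"wz": 0,"gripper": 1},{"tx": 0,"ty": 0,"tz": 25,"wx": 0,"wy": 0,"wz": 0,"gripper": 1},{"tx": 0,"ty": 0,"tz": 40,"wx": 0,"wy": 0,"wz": 0,"gripper": 1},{"tx": 0,"ty": 0,"tz": 50,"wx": 0,"wy": 0,"wz": 0,"gripper": 1},{"tx": 0,"ty": 0,"tz": 50,"wx": 0,"wy": 0,"wz": 0,"gripper": 1}])

```text
time: 5.7
position: [0.5769, -0.1566, 0.1581]
tool_rot: [-3.115, -0.393, 0.009]
ft_force: [-0.2, -0.2, -0.4]
grip_width: 1.001
grip_force: 0.0
```

```bash
python3 go.py 0 -.001 .097
python3 - <<'E'
from bench import vision
import cv2
o=[]
for c,(x,y,w,h) in [('top',(325,210,95,110)),('side',(255,170,110,127))]:
    im=vision.get_image(c)['color'][y:y+h,x:x+w]; o.append(cv2.resize(im,(395,457),interpolation=cv2.INTER_CUBIC))
cv2.imwrite('pics/a3.png',cv2.hconcat(o))
E
```

```text
t 5.7 box pos [-0.0027 -0.0009  0.1581] inc mm [ 3.078   0.2924 61.0462] w [-0.0026  0.0057 -0.0011] F [-0.1696 -0.1628 -0.381 ] grip 1.0012065081315202 0.0
```

View pics/a3.png

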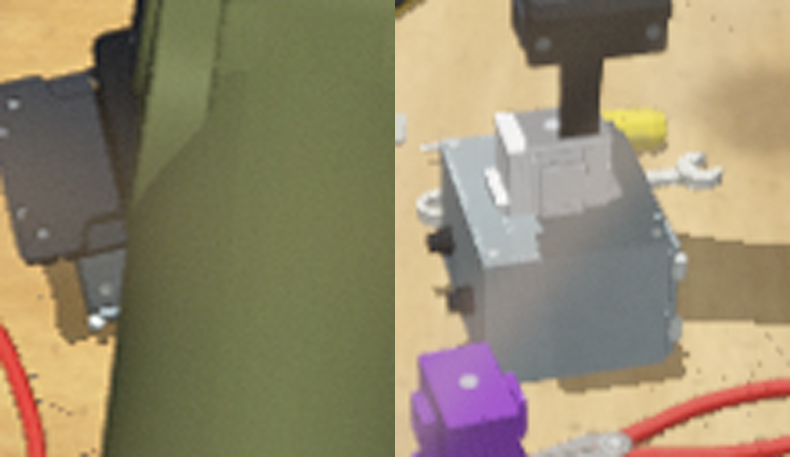

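The fingers straddle the head as predicted and the door is still shut. Descending.

Call:
jog_arm(increments=[{"tx": 1,"ty": 0,"tz": 15,"wx": 0,"wy": 0,"wz": 0,"gripper": 1},{"tx": 1,"ty": 0,"tz": 30,"wx": 0,"wy": 0,"wz": 0,"gripper": 1},{"tx": 1,"ty": 0,"tz": 45,"wx": 0,"wy": 0,"wz": 0,"gripper": 1},{"tx": 1,"ty": 0,"tz": 55,"wx": 0,"wy": 0,"wz": 0,"gripper": 1},{"tx": 1,"ty": 0,"tz": 55,"wx": 0,"wy": 0,"wz": 0,"gripper": 1}])

```text
time: 6.22
position: [0.5796, -0.156, 0.1052]
tool_rot: [-3.116, -0.395, 0.004]
ft_force: [0.3, -0.2, 0.5]
grip_width: 1.002
grip_force: 0.0
```

Call:
jog_arm(increments=[{"tx": 0,"ty": 0,"tz": 0,"wx": 0,"wy": 0,"wz": 0,"gripper": 1},{"tx": 0,"ty": 0,"tz": 0,"wx": 0,"wy": 0,"wz": 0,"gripper": 1},{"tx": 0,"ty": 0,"tz": 0,"wx": 0,"wy": 0,"wz": 0,"gripper": 1},{"tx": 0,"ty": 0,"tz": 0,"wx": 0,"wy": 0,"wz": 0,"gripper": 1},{"tx": 0,"ty": 0,"tz": 0,"wx": 0,"wy": 0,"wz": 0,"gripper": 1}])

```text
time: 6.63
position: [0.5814, -0.1561, 0.1075]
tool_rot: [3.116, 0.395, 0.002]
ft_force: [-0.1, -1.2, 0.2]
grip_width: 1.0
grip_force: 0.0
```

```bash
python3 go.py 0 -.001 .097
```

```text
t 6.6333 box pos [ 0.0018 -0.0014  0.1075] inc mm [-1.788  -0.45   10.4817] w [ 0.0008 -0.001  -0.    ] F [-0.118  -1.1956  0.1661] grip 1.0000511329010724 0.0
```

Call:
jog_arm(increments=[{"tx": -1,"ty": 0,"tz": 4,"wx": 0,"wy": 0,"wz": 0,"gripper": 1},{"tx": -2,"ty": 0,"tz": 8,"wx": 0,"wy": 0,"wz": 0,"gripper": 1},{"tx": -2,"ty": 0,"tz": 10,"wx": 0,"wy": 0,"wz": 0,"gripper": 1},{"tx": -2,"ty": 0,"tz": 10,"wx": 0,"wy": 0,"wz": 0,"gripper": 0.8},{"tx": -2,"ty": 0,"tz": 10,"wx": 0,"wy": 0,"wz": 0,"gripper": 0.6}], grip_force=25)

```text
time: 7.05
position: [0.5787, -0.1564, 0.0963]
tool_rot: [-3.116, -0.395, 0.001]
ft_force: [0.2, 0.3, 0.0]
grip_width: 0.924
grip_force: 0.0
```

Call:
jog_arm(increments=[{"tx": 0,"ty": 0,"tz": 0,"wx": 0,"wy": 0,"wz": 0,"gripper": 0.4},{"tx": 0,"ty": 0,"tz": 0,"wx": 0,"wy": 0,"wz": 0,"gripper": 0.3},{"tx": 0,"ty": 0,"tz": 0,"wx": 0,"wy": 0,"wz": 0,"gripper": 0.3},{"tx": 0,"ty": 0,"tz": 0,"wx": 0,"wy": 0,"wz": 0,"gripper": 0.3},{"tx": 0,"ty": 0,"tz": 0,"wx": 0,"wy": 0,"wz": 0,"gripper": 0.3}], grip_force=25)

```text
time: 7.47
position: [0.5791, -0.1564, 0.097]
tool_rot: [3.116, 0.395, 0.0]
ft_force: [-0.3, -0.4, 2.0]
grip_width: 0.56
grip_force: 4.2
```

```bash
python3 go.py 0 -.001 .097
```

```text
t 7.4667 box pos [-0.0005 -0.0012  0.097 ] inc mm [ 0.5213 -0.1709 -0.0428] w [ 0.0001 -0.0002  0.0001] F [-0.2805 -0.3703  1.9993] grip 0.5601032282168904 4.165959250738069
```

Call:
jog_arm(increments=[{"tx": 0,"ty": 0,"tz": 0,"wx": 0,"wy": 0,"wz": 0,"gripper": 0.3},{"tx": 0,"ty": 0,"tz": 0,"wx": 0,"wy": 0,"wz": 0,"gripper": 0.3},{"tx": 0,"ty": 0,"tz": 0,"wx": 0,"wy": 0,"wz": 0,"gripper": 0.3},{"tx": 0,"ty": 0,"tz": 0,"wx": 0,"wy": 0,"wz": 0,"gripper": 0.3},{"tx": 0,"ty": 0,"tz": 0,"wx": 0,"wy": 0,"wz": 0,"gripper": 0.3}], grip_force=25)

```text
time: 7.88
position: [0.5792, -0.1563, 0.0974]
tool_rot: [3.116, 0.395, 0.001]
ft_force: [-2.6, 1.9, 5.5]
grip_width: 0.49
grip_force: 25.0
```

Fully pinched at 25 N. Lifting gently.

Call:
jog_arm(increments=[{"tx": 0,"ty": 0,"tz": -2,"wx": 0,"wy": 0,"wz": 0,"gripper": 0.3},{"tx": 0,"ty": 0,"tz": -4,"wx": 0,"wy": 0,"wz": 0,"gripper": 0.3},{"tx": 0,"ty": 0,"tz": -6,"wx": 0,"wy": 0,"wz": 0,"gripper": 0.3},{"tx": 0,"ty": 0,"tz": -8,"wx": 0,"wy": 0,"wz": 0,"gripper": 0.3},{"tx": 0,"ty": 0,"tz": -8,"wx": 0,"wy": 0,"wz": 0,"gripper": 0.3}])

```text
time: 8.3
position: [0.579, -0.1566, 0.1048]
tool_rot: [3.116, 0.395, 0.0]
ft_force: [-0.0, -0.3, -2.3]
grip_width: 0.485
grip_force: 25.0
```

```bash
python3 go.py 0 -.001 .097
python3 - <<'E'
from bench import vision
import cv2
im=vision.get_image('side')['color'][150:297,255:365]
cv2.imwrite('pics/a4.png',cv2.resize(im,None,fx=4,fy=4,interpolation=cv2.INTER_CUBIC))
E
```

```text
t 8.3 box pos [-0.0006 -0.0014  0.1048] inc mm [ 0.6342 -0.369   7.8088] w [ 0.0002 -0.0001 -0.0001] F [-0.0371 -0.2699 -2.3085] grip 0.48480446137570316 24.99965250492096
```

View pics/a4.png

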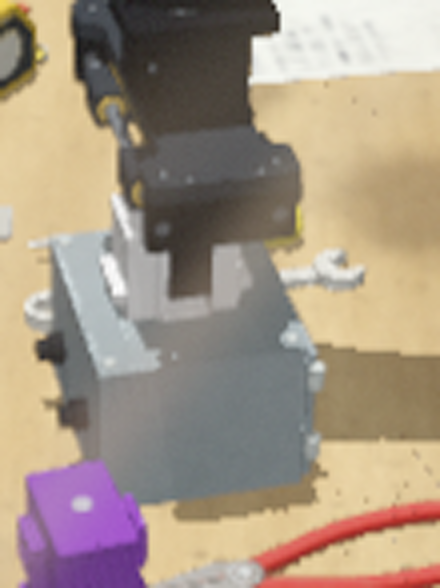

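The wrist force of -2.3 N matches the carrier's weight, so the catches are free and it is lifting. Continuing straight up.

Call:
jog_arm(increments=[{"tx": 0,"ty": 0,"tz": -8,"wx": 0,"wy": 0,"wz": 0,"gripper": 0.3},{"tx": 0,"ty": 0,"tz": -18,"wx": 0,"wy": 0,"wz": 0,"gripper": 0.3},{"tx": 0,"ty": 0,"tz": -28,"wx": 0,"wy": 0,"wz": 0,"gripper": 0.3},{"tx": 0,"ty": 0,"tz": -38,"wx": 0,"wy": 0,"wz": 0,"gripper": 0.3},{"tx": 0,"ty": 0,"tz": -48,"wx": 0,"wy": 0,"wz": 0,"gripper": 0.3}])

```text
time: 8.77
position: [0.5794, -0.1565, 0.1545]
tool_rot: [3.116, 0.395, 0.002]
ft_force: [0.1, -0.5, -0.9]
grip_width: 0.486
grip_force: 25.0
```

Call:
jog_arm(increments=[{"tx": 0,"ty": 0,"tz": -12,"wx": 0,"wy": 0,"wz": 0,"gripper": 0.3},{"tx": 0,"ty": 0,"tz": -24,"wx": 0,"wy": 0,"wz": 0,"gripper": 0.3},{"tx": 0,"ty": 0,"tz": -36,"wx": 0,"wy": 0,"wz": 0,"gripper": 0.3},{"tx": 0,"ty": 0,"tz": -48,"wx": 0,"wy": 0,"wz": 0,"gripper": 0.3},{"tx": 0,"ty": 0,"tz": -55,"wx": 0,"wy": 0,"wz": 0,"gripper": 0.3}])

```text
time: 9.18
position: [0.5797, -0.1566, 0.2101]
tool_rot: [3.116, 0.395, 0.003]
ft_force: [0.2, -0.2, -2.1]
grip_width: 0.491
grip_force: 25.0
```

Call:
jog_arm(increments=[{"tx": 0,"ty": 0,"tz": 0,"wx": 0,"wy": 0,"wz": 0,"gripper": 0.3},{"tx": 0,"ty": 0,"tz": 0,"wx": 0,"wy": 0,"wz": 0,"gripper": 0.3},{"tx": 0,"ty": 0,"tz": 0,"wx": 0,"wy": 0,"wz": 0,"gripper": 0.3},{"tx": 0,"ty": 0,"tz": 0,"wx": 0,"wy": 0,"wz": 0,"gripper": 0.3},{"tx": 0,"ty": 0,"tz": 0,"wx": 0,"wy": 0,"wz": 0,"gripper": 0.3}])

```text
time: 9.6
position: [0.5785, -0.1564, 0.2068]
tool_rot: [-3.116, -0.395, 0.002]
ft_force: [-0.5, 0.3, -2.9]
grip_width: 0.485
grip_force: 25.0
```

```bash
python3 go.py 0 -.001 .097
python3 - <<'E'
from bench import vision
import cv2
im=vision.get_image('side')['color'][110:297,220:390]
cv2.imwrite('pics/a5.png',cv2.resize(im,None,fx=3,fy=3,interpolation=cv2.INTER_CUBIC))
E
```

```text
t 9.6 box pos [-0.0011 -0.001   0.2068] inc mm [  1.2436   0.0632 109.8222] w [-0.0008  0.0014  0.0001] F [-0.4796  0.3495 -2.8792] grip 0.4851514060392151 24.999627470970154
```

View pics/a5.png

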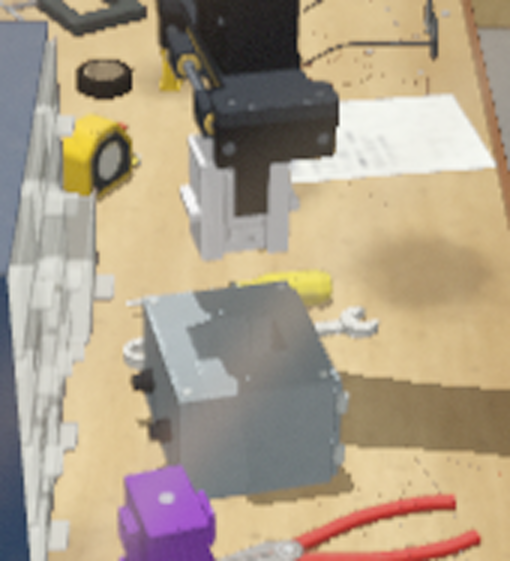

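The carrier hangs upright in the pinch, clear of the box, with its bottom edge at crop (240,255). The door is still flush, and the tools and purple part are where they were. The underside is about 79 mm above the box top, so I'm handing in.

```bash
python3 -c "
from bench import ctrl
print(ctrl.close_job())"
```

```text
the job is handed in; nothing more can be done
None
```

I pushed the fuse box door shut until its catch held, then drew the fuse carrier out by its pinched catches; it is held upright and still about 79 mm above the box top, and the job is handed in at about 10 s of the 51 s allowed.

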